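# Make up the reagent caddy and put the stray bottle back

## Task

Make up the grey carrying caddy for the next assay: the red-capped bottle belongs in its red insert, the blue-capped bottle in the blue insert and the white-capped vial in the white insert, each standing down in its well. A black-capped brown bottle has been left in the red insert: put it back in the free place of the white two-place bottle tray, next to its twin, and leave that twin and the black-capped vial where they stand. Keep everything upright, lower each thing gently to its floor and let go of it.

Things in the scene. Friction and masses are not known exactly. Their poses are not given: they have to be found in the camera images.
- red_bottle: Brown bottle with a red screw cap, round, 68 mm wide, 131 mm tall, 0.13 to 0.25 kg, loose on the worktop between robot and caddy; goes in the red insert. Origin: centre of its underside; z up. Cap 36 mm wide, at heights 112 to 131 mm, the shoulder sloping away below it: grip it by the cap from above. (The fixed bottles far back by the window are not part of the job.)
- blue_bottle: Clear bottle with a blue screw cap, round, 66 mm wide, 126 mm tall, 0.19 to 0.38 kg, loose on the worktop between robot and caddy; goes in the blue insert. Origin: centre of its underside; z up. Cap 35 mm wide, at heights 108 to 126 mm: grip it by the cap from above. (The fixed bottles far back by the window are not part of the job.)
- white_vial: Small labelled vial with a white screw cap and pinkish contents, round, 22 mm wide, 50 mm tall, 12 g, loose on the worktop between robot and caddy; goes in the white insert. Origin: centre of its underside; z up. Cap 20 mm wide, at heights 40 to 50 mm: grip cap and upper body from above.
- black_vial: Look-alike vial with a black cap, 22 mm wide, 50 mm tall like the white-capped one, loose on the worktop between robot and caddy; it does not belong in the caddy and stays where it is. Origin: centre of its underside; z up.
- stray_bottle: Brown bottle with a black screw cap, round, 60 mm wide, 116 mm tall, 0.16 to 0.34 kg, loose; at the start it stands wrongly in the well of the red insert; goes in the free place of the bottle tray. Origin: centre of its underside; z up. Cap 32 mm wide, at heights 99 to 116 mm: grip it by the cap from above.
- twin_bottle: Twin of the stray bottle: brown, black cap, 60 mm wide, 116 mm tall, loose, already standing in its place in the white bottle tray, where it stays. Origin: centre of its underside; z up.
- insert_red: Red square block, 108 x 108 mm, 40 mm high, fixed in the caddy, with a round bottle well 84 mm wide. Origin: on the well's axis, on the block's underside, 5 mm above the worktop. z up, y along the row of inserts. Well floor 6 mm, mouth 40 mm above the origin. Inserts stand in a row at 112 mm pitch, in changing order, in the fixed grey caddy (350 x 124 x 28 mm, a low wire grip at each end).
- insert_blue: Blue square block, 108 x 108 mm, 40 mm high, fixed in the caddy, with a round bottle well 84 mm wide. Origin: on the well's axis, on the block's underside, 5 mm above the worktop. z up, y along the row of inserts. Well floor 6 mm, mouth 40 mm above the origin.
- insert_white: White square block, 108 x 108 mm, 62 mm high, fixed in the caddy, with one small round vial well 38 mm wide. Origin: on the well's axis, on the block's underside, 5 mm above the worktop. z up, y along the row of inserts. Well floor 40 mm, mouth 62 mm above the origin.
- tray_place (a point): Centre of the floor of the white bottle tray's free place, 5 mm above the worktop. x along the tray towards the twin's place (83 mm along +x), y across. Tray fixed, 172 x 92 mm, walls 20 mm high and 5 mm thick, one between the places, each 78 x 82 mm inside. It stands left or right of the caddy; a fixed pipette-tip box (143 x 106 x 107 mm) on the other side.
Mind the look-alikes: they are no part of the job. Leave any yellow look-alike of the blue_bottle alone.

How it is judged (in metres and radians):
At the end, for the whole second after the job is handed in: Red bottle, blue bottle and white vial stand in the wells of their inserts, the stray bottle in the tray's free place: within 15 mm of centre, 5 mm of floor height and 0.1 rad of upright, at rest, released. Twin bottle and black vial upright within 30 mm of their starts (horizontal distance between red_bottle and insert_red below 0.015 m and z of red_bottle in the frame of insert_red between 0.002 and 0.011 m and angle between each of red_bottle, blue_bottle, white_vial, stray_bottle, black_vial, twin_bottle's own z axis and vertical below 0.1 rad and linear speed of each of red_bottle, blue_bottle, white_vial, stray_bottle below 0.02 m/s and contact force between the fingers and red_bottle below 0.1 N and horizontal distance between blue_bottle and insert_blue below 0.015 m and z of blue_bottle in the frame of insert_blue between 0.002 and 0.011 m and contact force between the fingers and blue_bottle below 0.1 N and horizontal distance between white_vial and insert_white below 0.015 m and z of white_vial in the frame of insert_white between 0.036 and 0.045 m and contact force between the fingers and white_vial below 0.1 N and horizontal distance between stray_bottle and tray_place below 0.015 m and z of stray_bottle in the frame of tray_place between -0.004 and 0.005 m and contact force between the fingers and stray_bottle below 0.1 N and distance of each of black_vial, twin_bottle from where it was at the start of the episode below 0.03 m); the robot touches nothing.
It fails at once if the black-capped vial or the twin bottle is moved more than 30 mm or tipped (distance of any of black_vial, twin_bottle from where it was at the start of the episode above 0.03 m or angle between any of black_vial, twin_bottle's own z axis and vertical above 0.4 rad).
It fails at once if a bottle or vial is tipped over (angle between any of red_bottle, blue_bottle, white_vial, stray_bottle's own z axis and vertical above 0.6 rad).
It fails at once if a bottle or vial is dropped or flung (faster than 0.6 m/s with no finger on it) ((linear speed of red_bottle above 0.6 m/s and contact force between the fingers and red_bottle below 0.05 N) or (linear speed of blue_bottle above 0.6 m/s and contact force between the fingers and blue_bottle below 0.05 N) or (linear speed of white_vial above 0.6 m/s and contact force between the fingers and white_vial below 0.05 N) or (linear speed of stray_bottle above 0.6 m/s and contact force between the fingers and stray_bottle below 0.05 N)).
It also fails if it takes over 96 s, if anything falls off the work surface, if the arm or the gripper's body presses on something with over 40 N, if the wrist force passes 120 N, or if a joint passes its speed limit or range.

## Robot

A 6-joint arm with a two-finger parallel gripper is mounted at the origin on a cart in front of the work surface, level with it; the furniture and walls round the work are solid. World frame = base frame: x ahead of the robot, y to its left, z up, the work surface at z = 0. Lengths are in mm, angles in degrees, forces in N, time in s.
With the tool pointing down it reaches from about 275 to 750 mm from the base axis. Payload 10.2 kg.
Tool frame: the origin (TCP) lies midway between the tips of the shut fingers; the grasp point (between the pads) lies 19 mm behind it; z points along the fingers, y is the line along which they close (so a half turn about z gives the same grasp; the last joint's range is limited). The gripper opens to 85 mm and grips with 20 to 120 N. Pads are 22 mm wide; open, the fingers measure 114 mm over their backs; the gripper's body (76 mm by 85 mm) begins 54 mm behind the grasp point. The pads swing forward as they close: fully open they stand 13 mm farther back than shut.
Start: joints at [-83.388, 17.928, 85.812, -0, 76.261, -12.8], TCP at [174.474, -495.167, 231.294] pointing down, gripper open.
Joint ranges: [-168.41, 168.41], [-55.51, 124.54], [10.69, 146.95], [-70.63, 250.63], [1, 178], [-165.06, 165.06]. Speed limits (degrees/s): [136.94, 136.94, 172.46, 180, 180, 180].

## Interface

Orientations are given as a 3x3 rotation matrix whose columns are the frame's x, y, z axes.
In Python, from workcell import move_ptp, line_to, move_joints, gripper_to, hold, solve_ik, read_state, get_image, IKError, hand_in gives the robot as it stands. Calls block until the motion is done:
- move_ptp(position, orientation): joint-space move of the TCP to a pose.
- line_to(position, rotation=None, vel=150, force_limit=None): straight line of the TCP; rotation=None keeps the orientation; vel is the mean speed in mm/s. With force_limit (N) it stops when the force on the tool has changed by that much, and returns True; else False.
- move_joints(angles): joint-space move.
- gripper_to(opening, effort=None): opening from 0.0 (shut) to 1.0 (fully open); effort is the grip in N (None keeps the last); returns when the fingers have stopped.
- hold(seconds).
- solve_ik(position, orientation): joint angles nearest the present ones, or None.
- read_state(): the state.
- get_image(name): name is "scene" or "top"; returns a dict with "img" (384x512x3 uint8, red, green, blue), "fov_y" (degrees; the focal length in pixels is half the picture's height over the tangent of half this angle, whatever the lens; pixels are square), "cx", "cy" (the principal point, pixels), "extrinsics" (4x4, takes a point from world to camera coordinates). Camera axes: x right, y up, looking along -z (the intrinsics and any distortion apply to the point x, -y, -z); pixel columns grow to the right and rows downward; lengths in mm; the calibration is good to about 2 mm. A picture is of the moment at which its call begins. There is no depth.
A pose or a line that the arm cannot do raises IKError and nothing moves.
- hand_in(): hands the job in; it is judged then, once.
The state is a dict: "time": time; "qpos": joint angles; "joint_velocities": joint speeds; "joint_torque": joint torques, N m; "position": TCP position; "orientation": TCP orientation; "ft_force": force on the tool from outside, world axes, zero at the start; "moment": the same for the moment, N m; "width": opening from 0.0 (shut) to 1.0 (fully open); "gripper_force": force on a finger pad.
Only numpy, scipy, OpenCV 4.12 (cv2) and the standard library are available. Lean on these libraries where they do the work, as an engineer would, in place of code of your own. Each camera call takes 0.05 s, during which the arm holds its last target. There are 200 camera calls.

## Working session

There is one attempt and no reset: what is moved stays moved. The work goes in short steps, each a Python script; the robot and the scene stay as the last script left them, time stands still between calls to the robot, and variables do not carry over. Pictures are saved under pics/ and viewed, at most 14 in all, crops included, and the job is handed in when it is done.

```bash
mkdir -p pics
python3 - <<'E'
from workcell import *
import cv2,numpy as np
for n in("scene","top"):
    d=get_image(n); cv2.imwrite(f"pics/{n}0.png",cv2.resize(d["img"][:,:,::-1],None,fx=1.5,fy=1.5,interpolation=cv2.INTER_CUBIC))
    print(n,{k:(np.round(v,4).tolist() if k=="extrinsics" else v) for k,v in d.items() if k!="img"})
    np.save(f"{n}0.npy",d["img"])
print(read_state())
E
```

```text
scene {'fov_y': 57.6723565181486, 'cx': 259.0450891940384, 'cy': 193.95033717325444, 'extrinsics': [[-0.7213, -0.6924, -0.0178, 380.7782], [0.3412, -0.3775, 0.8609, -218.5594], [-0.6028, 0.6148, 0.5085, -637.1661], [0.0, 0.0, 0.0, 1.0]]}
top {'fov_y': 44.98599686337216, 'cx': 260.5540075597202, 'cy': 191.4066128285141, 'extrinsics': [[0.0126, -0.9999, 0.0023, -10.0252], [0.9858, 0.0128, 0.1673, -513.6273], [-0.1673, 0.0002, 0.9859, -1221.2348], [0.0, 0.0, 0.0, 1.0]]}
{'time': 0.1, 'qpos': array([-8.33884957e+01,  1.79568819e+01,  8.58478697e+01, -1.75440157e-04,
        7.62608374e+01, -1.28008817e+01]), 'joint_velocities': array([-0.00195468, -0.09634227, -0.15186511, -0.07400411, -0.01709868,
        0.05734523]), 'joint_torque': array([ 2.02025978e-03, -4.12902474e+01, -2.60141838e+01, -1.53358324e-04,
        3.05712128e-03,  8.80301911e-06]), 'position': array([ 174.44503558, -494.93970815,  230.79829344]), 'orientation': array([[ 9.43150605e-01,  3.32365638e-01, -1.34756399e-04],
       [ 3.32365571e-01, -9.43149954e-01,  1.13678729e-03],
       [ 2.50733542e-04, -1.11695001e-03, -9.99999345e-01]]), 'ft_force': array([-0.0787406 ,  0.27783329, -0.13328289]), 'moment': array([-0.06249643, -0.03077869, -0.04696202]), 'gripper_force': 0.0, 'width': 0.9977130669354259}
```

View pics/top0.png

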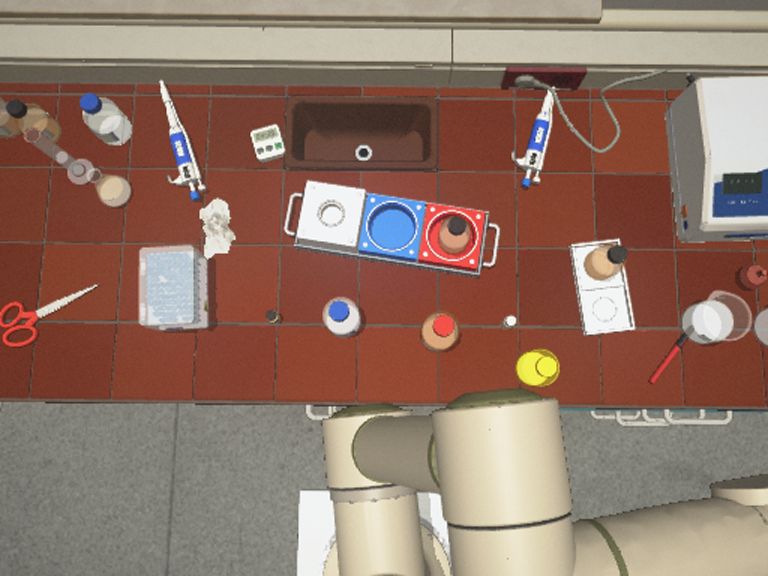

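View pics/scene0.png

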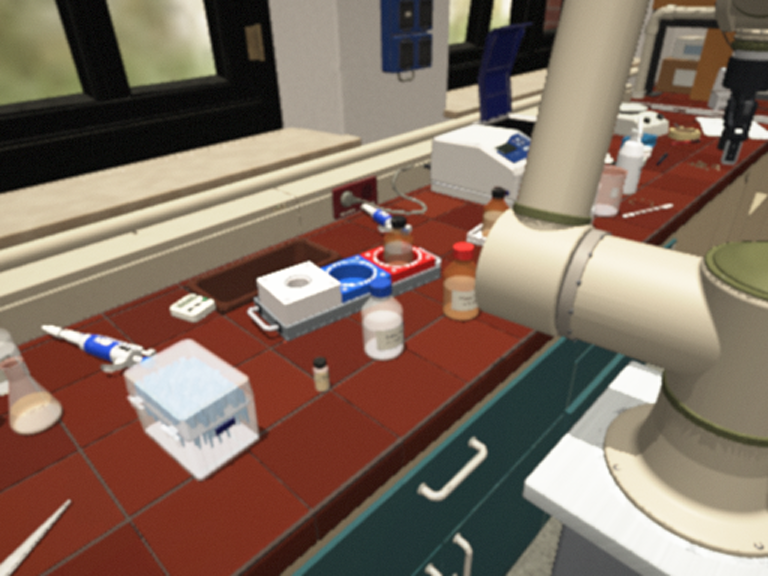

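The top view shows everything (coordinates in the 1.5x picture). The caddy runs white (331,213), blue (392,227), red with the stray (453,235). The blue bottle's cap is at (338,311), the red cap at (443,326), the white vial at (511,321) and the black vial at (273,316). The yellow decoy is at (541,367). In the tray, the twin is at (608,258) and the free place at (604,308). Next I'll enlarge crops for finer pixel positions.

Run:
```python
import cv2,numpy as np
im=np.load("top0.npy")[:,:,::-1]
def crop(c0,c1,r0,r1,f):
    c=cv2.resize(im[r0:r1,c0:c1],None,fx=f,fy=f,interpolation=cv2.INTER_CUBIC)
    for x in range((c0//10+1)*10,c1,10):
        cv2.line(c,((x-c0)*f,0),((x-c0)*f,6),(0,255,0),1); cv2.putText(c,str(x),((x-c0)*f-8,16),0,.35,(0,255,0),1)
    for y in range((r0//10+1)*10,r1,10):
        cv2.line(c,(0,(y-r0)*f),(6,(y-r0)*f),(0,255,0),1); cv2.putText(c,str(y),(8,(y-r0)*f+4),0,.35,(0,255,0),1)
    return c
cv2.imwrite("pics/c1.png",crop(190,335,115,190,5))
cv2.imwrite("pics/c2.png",crop(175,430,155,260,3))
```

```text
(no output)
```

View pics/c1.png

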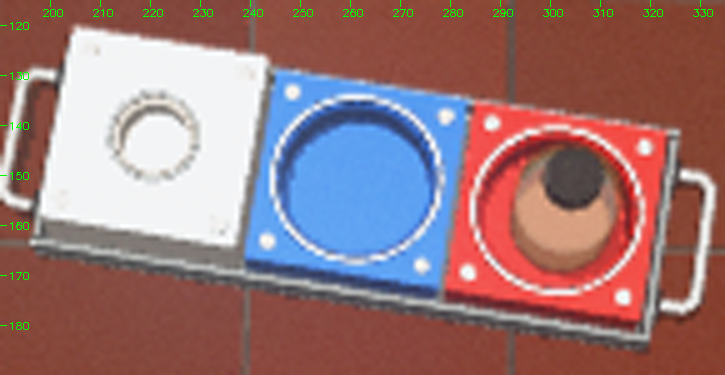

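View pics/c2.png

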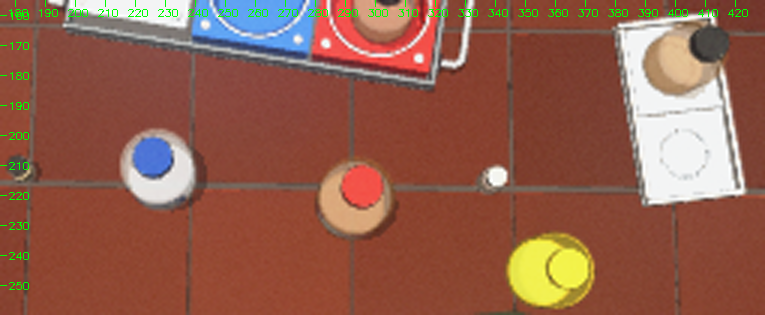

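```bash
cat > geo.py <<'E'
import numpy as np
C={"top":(44.98599686337216,260.5540075597202,191.4066128285141,[[0.0126,-0.9999,0.0023,-10.0252],[0.9858,0.0128,0.1673,-513.6273],[-0.1673,0.0002,0.9859,-1221.2348]]),
"scene":(57.6723565181486,259.0450891940384,193.95033717325444,[[-0.7213,-0.6924,-0.0178,380.7782],[0.3412,-0.3775,0.8609,-218.5594],[-0.6028,0.6148,0.5085,-637.1661]])}
def bp(u,v,z,c="top"):
    fy,cx,cy,E=C[c];E=np.array(E);f=192/np.tan(np.radians(fy/2))
    R=E[:,:3];o=-R.T@E[:,3];d=R.T@np.array([(u-cx)/f,-(v-cy)/f,-1]);return o+d*(z-o[2])/d[2]
def pj(p,c):
    fy,cx,cy,E=C[c];E=np.array(E);f=192/np.tan(np.radians(fy/2));q=E[:,:3]@p+E[:,3]
    return np.array([cx+f*q[0]/-q[2],cy-f*q[1]/-q[2]])
E
python3 - <<'E'
from geo import *
P=dict(white=(220.6,142,67),blue=(261.4,150.8,45),red=(301.4,156.8,45),stray=(304.6,150.6,127),bcap=(226,207.3,126),rcap=(295.7,217,131),wv=(340.7,214,50),bv=(182,210.5,50),twin=(411.7,169.7,121),place=(403.3,206.7,5),yel=(364.5,244.5,126),
 t1=(175+617/3,155+26/3,25),t2=(175+745/3,155+188/3,25),t3=(175+645/3,155+204/3,25))
W={}
for k,a in P.items():
    W[k]=bp(*a);print(k,W[k].round(1),"scene1.5x",(1.5*pj(W[k],"scene")).round(0))
n=np.linalg.norm
print(n(W["white"]-W["blue"]),n(W["blue"]-W["red"]),n((W["twin"]-W["place"])[:2]),n(W["t1"]-W["t3"]),n(W["t2"]-W["t3"]))
E
```

```text
white [644.8 107.1  67. ] scene1.5x [298. 280.]
blue [627.3  -4.4  45. ] scene1.5x [352. 272.]
red [ 611.7 -114.9   45. ] scene1.5x [398. 255.]
stray [ 607.9 -115.9  127. ] scene1.5x [399. 217.]
bcap [457.7  83.5 126. ] scene1.5x [382. 281.]
rcap [434.8 -92.5 131. ] scene1.5x [464. 245.]
wv [ 453.7 -219.9   50. ] scene1.5x [494. 259.]
bv [457.7 207.4  50. ] scene1.5x [324. 358.]
twin [ 562.4 -392.6  121. ] scene1.5x [499. 189.]
place [ 482.  -403.3    5. ] scene1.5x [528. 245.]
yel [ 368.5 -264.9  126. ] scene1.5x [550. 228.]
t1 [ 599.9 -338.4   25. ] scene1.5x [468. 232.]
t2 [ 449.6 -450.8   25. ] scene1.5x [553. 234.]
t3 [ 433.7 -358.9   25. ] scene1.5x [538. 250.]
114.9330160376848 111.64455583378044 81.07301201715407 167.41252307186784 93.3381825976674
```

The layout checks out: inserts sit about 112 mm apart, twin to free place is 81 mm against 83, and the points reproject correctly in the scene view. I'll start with the stray bottle.

```bash
cat > job.py <<'E'
from workcell import *
import numpy as np, cv2
def R(yaw):
    c,s=np.cos(np.radians(yaw)),np.sin(np.radians(yaw)); return np.array([[c,s,0],[s,-c,0],[0,0,-1.]])
def st(tag):
    s=read_state(); print(tag,round(s["time"],2),np.round(s["position"],1),"F",np.round(s["ft_force"],1),"w",round(s["width"],3),"g",round(s["gripper_force"],1))
def pick(x,y,floor,g,yaw,opening,effort,up):
    """g: TCP height above the object's underside"""
    gripper_to(opening,effort)
    move_ptp([x,y,up],R(yaw)); 
    line_to([x,y,floor+g+40],vel=150)
    print("hit" if line_to([x,y,floor+g],vel=60,force_limit=8) else "free"); st("at")
    gripper_to(0.0,effort); st("grip")
    line_to([x,y,floor+g+30],vel=50); line_to([x,y,up],vel=150); st("lifted")
def place(x,y,floor,g,yaw,opening,up):
    line_to([x,y,up],R(yaw),vel=160)
    line_to([x,y,floor+g+15],vel=110); hold(.2)
    print("touch" if line_to([x,y,floor+g-4],vel=20,force_limit=3) else "no touch"); st("down")
    gripper_to(opening); hold(.2); st("open")
    line_to([x,y,up],vel=180); st("up")
def snap(n,c0=0,c1=512,r0=0,r1=384,f=1.5,cam="top"):
    i=get_image(cam)["img"]; np.save(n+".npy",i); cv2.imwrite(f"pics/{n}.png",cv2.resize(i[r0:r1,c0:c1,::-1],None,fx=f,fy=f,interpolation=cv2.INTER_CUBIC))
E
python3 - <<'E'
from job import *
for x,y,z in((608,-116,270),(608,-116,108),(483,-402,270),(483,-402,102),(645,107,270),(457,83,106),(454,-220,26)):
    print(solve_ik([x,y,z],R(7)))
pick(607.9,-115.9,11,97,7,.75,60,270)
snap("p1")
E
```

```text
[-2.16315087e+01  2.90363370e+01  6.39615550e+01 -2.54444375e-14
  8.70021080e+01  6.13684913e+01]
[-2.16315087e+01  3.60372598e+01  7.72399612e+01 -2.54444375e-14
  6.67227790e+01  6.13684913e+01]
[-5.04358615e+01  3.03700774e+01  6.18940387e+01 -2.54444375e-14
  8.77358839e+01  3.25641385e+01]
[-5.04358615e+01  3.75280408e+01  7.56120259e+01 -2.54444375e-14
  6.68599334e+01  3.25641385e+01]
[-8.27144360e-01  3.40803084e+01  5.59946821e+01 -2.54444375e-14
  8.99250094e+01  8.21728556e+01]
[-4.20675826e+00  1.89319392e+01  1.05169775e+02 -2.54444375e-14
  5.58982854e+01  7.87932417e+01]
[-3.91820819e+01  3.07190914e+01  1.01783820e+02 -2.54444375e-14
  4.74970885e+01  4.38179181e+01]
free
at 4.31 [ 608.1 -116.   108.3] F [ 0.1 -0.   0.4] w 0.749 g 0.0
grip 4.72 [ 608.2 -116.1  108.6] F [-0.3 -0.4  3.7] w 0.338 g 59.0
lifted 6.5 [ 607.6 -115.8  268.9] F [-0.2  0.3 -2.6] w 0.345 g 58.9
```

View pics/p1.png

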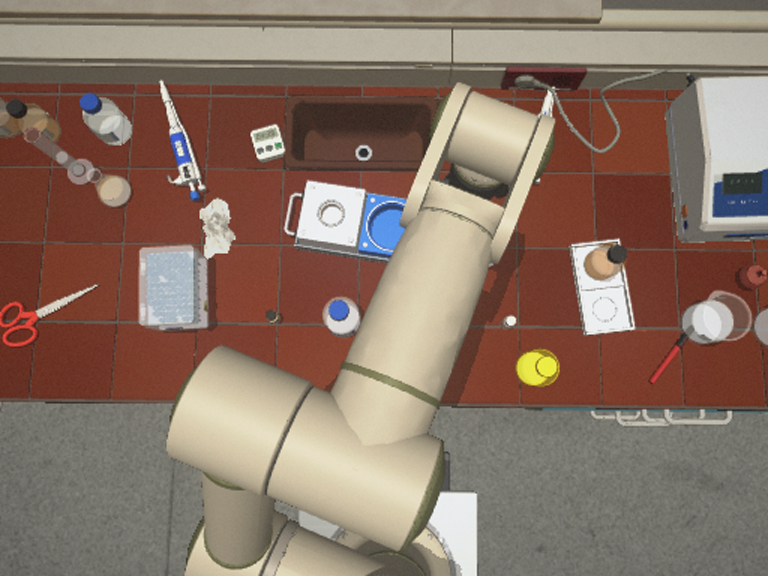

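The arm holds the stray (width 0.34, about 3 N of weight). In the picture the red insert is hidden by the arm, and the other objects in view haven't moved. Next I'll place it in the tray.

Run:
```python
from job import *
place(483,-402,5,97.3,7,.75,270)
pick(434.8,-92.5,0,110,7,.75,60,270)
```

```text
touch
down 11.1 [ 483.  -402.   102.7] F [-0.5  0.3  5.1] w 0.345 g 59.4
open 11.73 [ 482.6 -401.5  101.7] F [-0.   0.1  0.3] w 0.748 g 0.0
up 12.82 [ 482.8 -401.7  268.8] F [-0.4  0.1  0.4] w 0.749 g 0.0
free
at 15.99 [435.  -92.6 110.2] F [-0.5  0.7  0.6] w 0.75 g 0.0
grip 16.37 [435.1 -92.4 110.5] F [-0.5  1.8  5.3] w 0.397 g 59.1
lifted 18.13 [434.5 -92.3 269.1] F [-0.4  0.6 -3.1] w 0.397 g 59.6
```

Run:
```python
from job import *
place(611.7,-114.9,11,110.3,7,.75,270)
pick(457.7,83.5,0,106,7,.75,60,270)
snap("p2")
```

```text
touch
down 21.68 [ 611.7 -114.7  121.6] F [0.4 0.5 4.7] w 0.394 g 60.2
open 22.27 [ 611.1 -114.7  120.6] F [ 0.1 -0.4 -0.2] w 0.75 g 0.0
up 23.26 [ 611.4 -114.8  268.8] F [-0.3  0.8 -0.4] w 0.745 g 0.0
free
at 26.25 [457.9  83.5 106.2] F [ 0.1  0.2 -0.2] w 0.749 g 0.0
grip 26.63 [458.   83.6 106.5] F [-0.9  1.6  4.9] w 0.384 g 59.3
lifted 28.43 [457.3  83.5 269.1] F [ 0.2 -0.4 -1.7] w 0.381 g 59.7
```

View pics/p2.png

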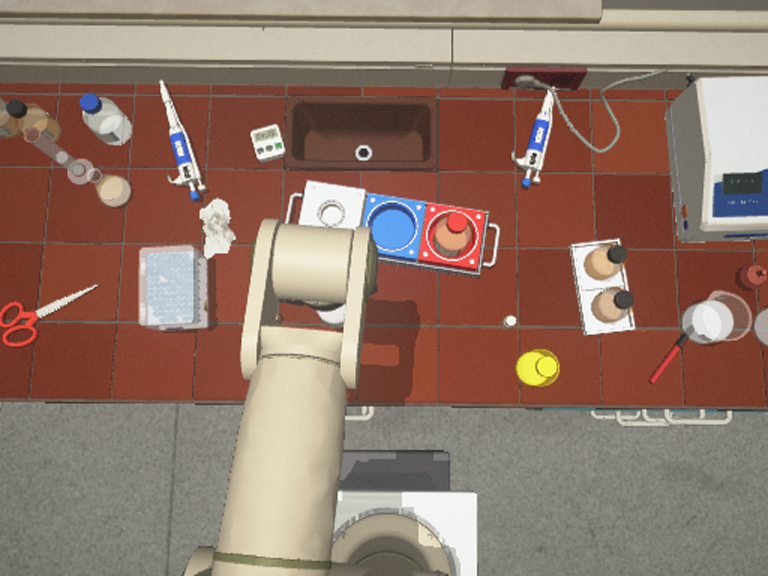

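The red bottle is in its well, with its cap at (456,220). The stray stands in the tray's free place with its cap at (622,300), and the twin hasn't moved. Next come the blue bottle and then the vial.

Run:
```python
from job import *
place(628,-4.2,11,106.3,7,.75,270)
pick(453.7,-219.9,0,26,7,.6,25,230)
```

```text
touch
down 32.13 [628.   -4.1 117.6] F [0.2 0.4 4.8] w 0.383 g 60.4
open 32.74 [627.3  -4.  116.6] F [ 0.2 -0.9  0.1] w 0.75 g 0.0
up 33.74 [627.7  -4.1 268.8] F [ 0.2  0.2 -0.3] w 0.75 g 0.0
free
at 37.17 [ 453.9 -220.    26.2] F [ 0.8 -0.   0.2] w 0.599 g 0.0
grip 37.54 [ 453.9 -220.    26.4] F [0.4 0.5 4.1] w 0.236 g 24.3
lifted 39.6 [ 453.4 -219.7  229.2] F [ 0.6 -0.5 -0.6] w 0.239 g 24.3
```

Run:
```python
from job import *
place(644.8,107.1,45,26.2,7,.5,230)
move_ptp([300,-480,260],R(7)); st("away")
snap("p3",150,450,100,270,2.6)
snap("p4",cam="scene")
```

```text
touch
down 44.49 [644.9 107.2  71.3] F [-0.5  0.2  4.3] w 0.234 g 24.4
open 45.03 [644.4 107.1  70.7] F [-0.7 -0.1  0.4] w 0.503 g 0.0
up 46.07 [644.4 107.1 228.7] F [ 0.1 -0.6  0.4] w 0.505 g 0.0
away 48.49 [ 300.6 -479.6  259.9] F [-0.9  0.7  0.5] w 0.501 g 0.0
```

View pics/p3.png

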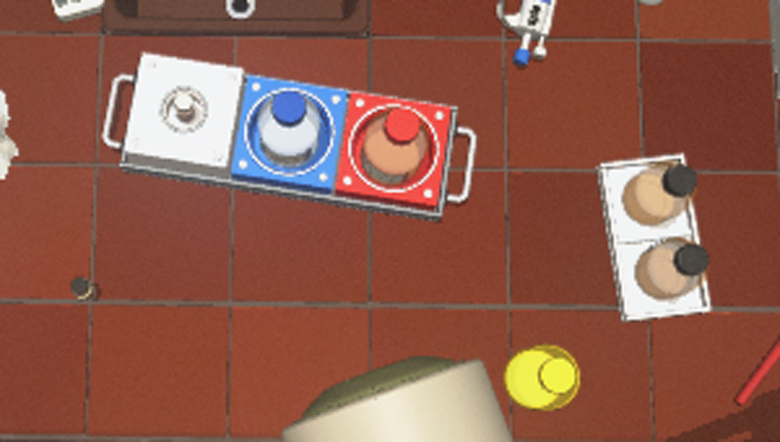

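View pics/p4.png

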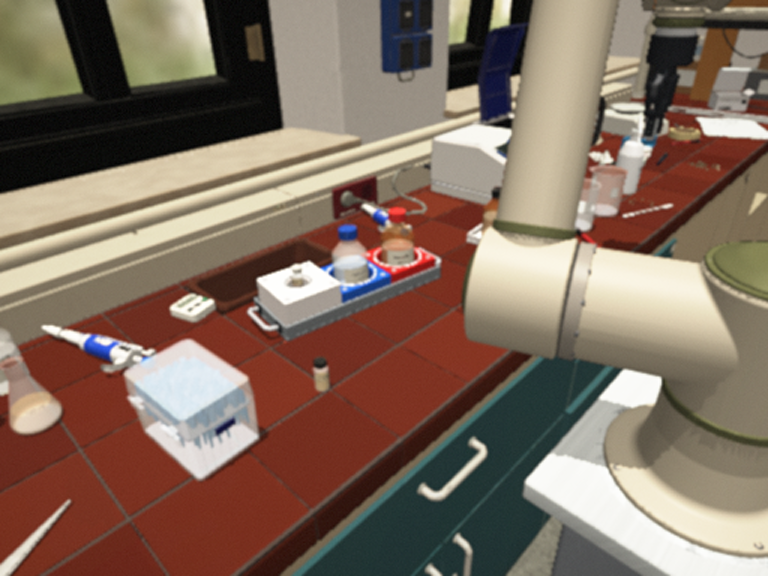

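Everything stands upright. Crop pixels: vial cap (184,102), blue cap (290,107), red cap (403,125), stray cap (691,259). The twin at (679,180) and the black vial at (83,287) look undisturbed. I'll check these as positions, then hand in.

Run:
```python
from geo import *
from workcell import hand_in
ok=True
for n,u,v,z,t in(("vial",184,102,95,(644.8,107.1)),("blue",290,107,137,(628,-4.2)),("red",403,125,142,(611.7,-114.9)),("stray",691,259,121,(483,-402)),("twin",679,180,121,(562.4,-392.6)),("bv",82,286,50,(457.7,207.4))):
    e=bp(150+u/2.6,100+v/2.6,z)[:2]-t; ok&=np.hypot(*e)<8; print(n,e.round(1))
if ok: print(hand_in())
```

```text
vial [-0.3 -2.8]
blue [ 0.8 -0.1]
red [-1.1 -0.5]
stray [1.4 2.3]
twin [1.2 1.4]
bv [1.3 1.3]
the job is handed in; nothing more can be done
None
```

The job is handed in, with no verdict returned: the last picture shows the red bottle, blue bottle, white vial and stray bottle upright and released within about 3 mm of their measured targets, and the twin and black vial where they started.

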